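Index the crucible arm to the weighing place

ROBOT

A 7-joint arm with a two-finger parallel gripper is mounted at the origin on the work surface. World frame = base frame: x ahead of the robot, y to its left, z up, the work surface at z = 0. Lengths are in m, angles in rad, forces in N, time in s.
With the tool pointing down it reaches from about 0.425 to 0.875 m from the base axis. Payload 4.7 kg.
Tool frame: the origin (TCP) lies on the front face of the gripper's body, between the roots of the fingers; the fingertips stand 70 mm ahead of it and the grasp point (between the pads) lies robot.grip_depth ahead of it (robot.grip_depth is the distance from the TCP to the grasp point, in m); z points along the fingers, y is the direction in which the jaws open and shut (so a half turn about z gives the same grasp; the last joint's range is limited). The gripper opens to 87 mm and grips with 3 to 60 N. Pads are 19 mm wide; open, the fingers measure 117 mm over their backs; the gripper's body (75 mm by 190 mm) begins 51 mm behind the grasp point.
Start: joints at [-1.149, 0.321, -0.07, 1.45, 0.023, 1.371, -0.057], TCP at [0.258, 0.597, 0.292] pointing down, gripper open.
Joint ranges: [-2.86, 2.86], [-0.3, 2.09], [-1.38, 1.24], [0.06, 2.45], [-1.56, 4.7], [0.09, 2.05], [-2.69, 2.69]. Speed limits (rad/s): [2.57, 2.57, 3.14, 3.14, 3.14, 3.14, 3.14].

INTERFACE

Orientations are given as a unit quaternion [w, x, y, z].
In Python, from cell import robot gives the robot as it stands.
- The arm moves only by the tool send_rows, never from a script. Its argument "steps" is a list of rows, each an object of numbers: "dx", "dy", "dz": the shift along the world's x, y, z in cm; "wx", "wy", "wz": the turn, a rotation vector about the world's x, y, z in degrees; "hand": the opening, from 0 (shut) to 1 (fully open). In form: [{"dx": .., "dy": .., "dz": .., "wx": .., "wy": .., "wz": .., "hand": ..}, ...]. A call has 1 to 5 rows; each row shifts and turns the pose as measured when the row begins; what a row does not reach is not made up. A row lasts 1/12 s, in which the tool goes at most 41.7 mm and 7.16 degrees, less where a joint would pass 70% of its speed; a pose out of reach is approached as far as the arm can. A call is refused whole if a number of a shift passes 4.17 or a number of a turn 7.16, either way. A call with a gripper value outside its range is refused whole. The fingers move at their own pace and stop on an object; the grip force is fixed at half the most. Time passes only in rows, so rows that do not move let the fingers close. It gives the time, the measured TCP pose, the force and the opening at its end, in the units of the state.
- robot.sense(): the state, without advancing time (a new reading comes with each control period).
- robot.get_image(name): name is "side" or "top" or "wrist"; returns the picture (400x640x3 uint8, red, green, blue); there is no depth.
- robot.get_calibration(name): a dict with "fx", "fy", "cx", "cy" (pixels), "pose" (4x4, takes a point from camera to world coordinates). Camera axes: x right, y down, z forward; pixel columns grow to the right and rows downward; lengths in m; the calibration is good to about 2 mm. The wrist camera is an equidistant fisheye: a pixel r from the principal point sees the ray r / f radians off the axis. A picture is of the moment at which its call begins: read the wrist's pose just before it. get_calibration takes no time and is no camera call; for the wrist camera it gives the pose at the moment of the call.
- robot.job_done(): hands the job in, once; it reports no verdict.
The state is a dict: "clock": time; "joints": joint angles; "qd": joint speeds; "tau": joint torques, N m; "ee_pos": TCP position; "tool_rot": TCP orientation; "force": force on the tool from outside, world axes, zero at the start; "moment": the same for the moment, N m; "finger_gap": finger opening in m.
Only numpy, scipy, OpenCV 4.12 (cv2) and the standard library are available. Lean on these libraries where they do the work, as an engineer would, in place of code of your own. Each camera call takes 0.05 s, during which the arm holds its last target. There are 200 camera calls.

TASK

The swing arm of the crucible loader is locked at its filling place. Pull up the spring index ring on the arm, swing the arm anticlockwise as seen from above to the next notch, where the crucible stands over the weighing pan, and let the ring go so that its pin drops fully home there and locks the arm. Feel for the notch and never force the pin; leave the crucible sitting in its holder and everything else on the bench where it is.

Things in the scene. Friction and masses are not known exactly. Their poses are not given: they have to be found in the camera images.
- loader: crucible loader, fixed: grey round base plate 254 mm across, 12 mm thick; origin at the centre of its underside on the bench, on the upright swing axis; z up. Its x axis points along the arm as it stands at the start (filling place, over a white tray), +y lies on the anticlockwise side. A 70x80 mm white weighing cell with a steel pan is clamped to its rim under the arm's next place
- filling_notch (a point): where the pin stands at the start: mouth of the filling notch in the flat steel index plate, an arc 20 mm wide, 105 mm from the swing axis, top 22 mm above the bench. Notches are 9.8 mm wide, 10 mm deep. The next one anticlockwise sits in the weighing cell's own dark plate, clamped by hand: anywhere 36 to 66 degrees on, not measured. Another, not wanted, is 45 degrees clockwise
- hub_top (a point): top of the arm's hub, on the swing axis, 56 mm above the bench; hub 48 mm across. The arm is an aluminium bar 28 mm wide, its top 42 mm above the bench; it turns freely with the pin drawn: drag about 2 N felt at the ring, plus about 1 N while the pin rides on the plate. A pin in its notch stops it dead, with under 1 mm of play each way
- index_ring: spring plunger on the arm: upright dark steel pull ring, stem and 8 mm round-ended pin in one, 105 mm from the swing axis. Origin on the pin's axis, 69.5 mm above the bench with the pin home; x away from the swing axis, y anticlockwise, z up. Slides up against a spring: about 7 N at home, 11 N at the top stop, 13 mm up. On the plate between notches the pin stands 8 to 9 mm up
- ring_mid (a point): centre of the pull ring's eye, on the pin's axis, 88 mm above the bench with the pin home. Ring 37 mm across outside, round bar 9 mm thick, standing in the upright plane through the swing axis: gripped from above across 9 mm, along the swing. Under it the steel bushing, fixed in the arm: 22 mm across, from 46 to 64 mm above the bench, on a flange 32 mm across, top at 46 mm
- holder (a point): centre of the inner floor of the round cup at the arm's end that holds the crucible: 172 mm from the swing axis, 31 mm above the bench; cup 49 mm across outside, 41 mm inside, rim 44 mm above the bench
- crucible: small white porcelain crucible standing loose in the holder cup, 25 g, 33 mm across at the foot, 41 mm at the mouth, 33 mm tall; origin at the centre of its underside
- spare_crucible: bystander: a crucible of the same kind on the bench beside the loader; origin at the centre of its underside
- sample_jar: bystander: amber glass sample jar, 52 mm across, 72 mm tall, on the bench beside the loader; origin at the centre of its underside
- spatula: bystander: steel double-ended lab spatula, 190 mm long, lying on the bench
- forceps: bystander: steel forceps, 125 mm long, lying on the bench
- beaker: bystander: glass beaker, 72 mm across, 90 mm tall; origin at the centre of its underside
- mouse: bystander: black computer mouse, 105 mm long, 34 mm tall
There are look-alikes about, which are no part of the job. What is shaped like the crucible but black or pink is not meant.

How it is judged:
On the way:
1. the pin is drawn clear of the filling notch and the arm has left it (z of ring_mid in the frame of loader above 0.0945 m and y of ring_mid in the frame of loader above 0.01 m), for 0.05 s.
At the end, for the whole second after the job is handed in: The arm stands locked at the weighing place: pin fully home (within 2.5 mm) in the next notch anticlockwise (32 to 70 degrees on), arm still, the crucible upright (within 9 degrees) in its holder within 6 mm of its centre (z of ring_mid in the frame of loader below 0.0905 m and x of ring_mid in the frame of loader above 0.036 m and y of ring_mid in the frame of loader above 0.055 m and angular speed of index_ring below 0.05 rad/s and distance between crucible and holder below 0.006 m and angle between crucible's own z axis and vertical below 0.15 rad); the robot touches nothing.
It fails at once if the pin is forced: more than 30 N between pin and index plate (contact force between index_ring and loader above 30 N).
It fails at once if the crucible leaves its holder or tips (distance between crucible and holder above 0.012 m or angle between crucible's own z axis and vertical above 0.35 rad).
It fails at once if a bystander is moved more than 20 mm (distance of any of spare_crucible, sample_jar, spatula, forceps, beaker, mouse from where it was at the start of the episode above 0.02 m).
It also fails if it takes over 61 s, if anything falls off the work surface, if the arm or the gripper's body presses on something with over 40 N, if the wrist force passes 120 N, or if a joint passes its speed limit or range.

## Working session

There is one attempt and no reset: what is moved stays moved. The work goes in short steps, Python scripts to look and compute and a tool call to move; the robot and the scene stay as the last step left them, time stands still between calls to the robot, and variables do not carry over. Pictures are saved under pics/ and viewed, about 8 in all and at most 12, crops included, and the job is handed in when it is done.

Besides the shell and the picture viewer there is one more tool, called by a JSON object that holds its "fn" and its "kwargs", one argument or row to a line. send_rows: Moves the arm, as the interface text tells. Its arguments: {"type":"object","properties":{"steps":{"type":"array"}},"required":["steps"]}

```bash
mkdir -p pics; ls; python3 - <<'E'
from cell import robot
import cv2,numpy as np
print(robot.grip_depth, robot.sense())
a=robot.get_image("top");b=robot.get_image("side")
np.savez('i.npz',a=a,b=b)
cv2.imwrite('pics/top.png',a[:,:,::-1]);cv2.imwrite('pics/side.png',b[:,:,::-1])
for n in("top","side"):
    c=robot.get_calibration(n);print(n,c)
E
```

```text
pics
0.051 {'clock': 0.0, 'joints': array([-1.14888334,  0.32180009, -0.0700939 ,  1.45166493,  0.02260936,
        1.37080337, -0.05692472]), 'qd': array([ 1.90516067e-03,  7.69124009e-05,  8.01289651e-04,  2.19244185e-03,
       -9.46878958e-04, -6.02396913e-04,  5.54344620e-04]), 'tau': array([-3.21633679e-04, -4.91290855e+01, -4.04090155e-01, -3.12527204e+01,
       -6.39306614e-02,  4.39245184e-02,  1.73000572e-04]), 'ee_pos': array([0.25766216, 0.59629184, 0.2911814 ]), 'tool_rot': array([-1.39513735e-04,  2.02488411e-01,  9.79284204e-01, -9.33913056e-04]), 'force': array([-0.02525482,  0.05484265, -0.32436673]), 'moment': array([-0.03941356,  0.03917945, -0.0092918 ]), 'finger_gap': 0.08717648347294059}
top {'fx': 374.6714932801797, 'fy': 374.6714932801797, 'cx': 317.15784805575265, 'cy': 198.9463134050443, 'pose': array([[ 0.01383504, -0.99764566,  0.06716943,  0.4987809 ],
       [-0.99986453, -0.01320414,  0.00982759, -0.06992394],
       [-0.00891754, -0.0672963 , -0.99769318,  1.14031794],
       [ 0.        ,  0.        ,  0.        ,  1.        ]])}
side {'fx': 470.7909362630335, 'fy': 470.7909362630335, 'cx': 324.4759515868475, 'cy': 200.91996138319104, 'pose': array([[ 0.96365955, -0.18189521,  0.19563846,  0.34873998],
       [-0.26689754, -0.62481978,  0.73373425, -0.96434129],
       [-0.01122397, -0.75928544, -0.65066093,  0.86517732],
       [ 0.        ,  0.        ,  0.        ,  1.        ]])}
```

View pics/top.png

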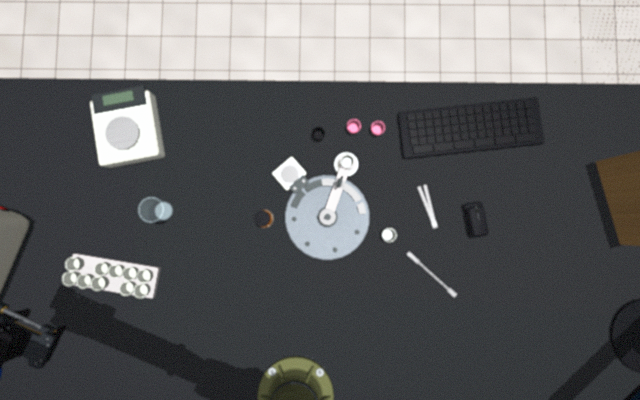

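View pics/side.png

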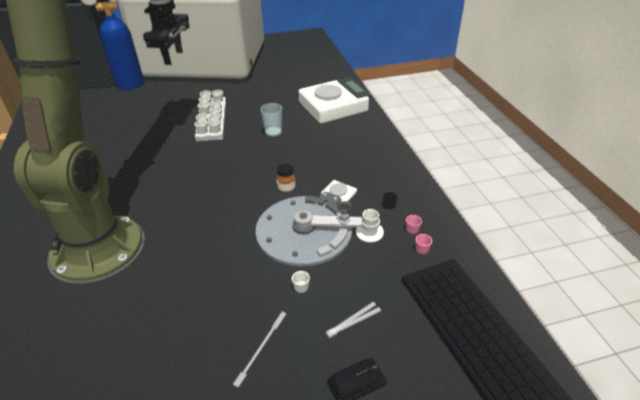

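```bash
cat > h.py <<'E'
import numpy as np
def ray(c,u,v,z):
    P=c["pose"];d=P[:3,:3]@[(u-c["cx"])/c["fx"],(v-c["cy"])/c["fy"],1.]
    o=P[:3,3];return (o+d*(z-o[2])/d[2])[:2]
def proj(c,p):
    P=c["pose"];q=P[:3,:3].T@(np.array(p)-P[:3,3]);return c["cx"]+c["fx"]*q[0]/q[2],c["cy"]+c["fy"]*q[1]/q[2]
E
python3 - <<'E'
from cell import robot
import cv2,numpy as np
from h import *
d=np.load('i.npz');a,b=d['a'],d['b']
c=robot.get_calibration("top");s=robot.get_calibration("side")
for im,cc,(x0,y0,x1,y1) in((a,c,(260,140,400,280)),(b,s,(245,190,395,275))):
    g=im[y0:y1,x0:x1].astype(int).max(2)
    m=((g>75)).astype(np.uint8)*255
    m=cv2.morphologyEx(m,cv2.MORPH_OPEN,np.ones((3,3),np.uint8))
    k=max(cv2.findContours(m,0,1)[0],key=cv2.contourArea)
    # contour pts -> plane z=.012, robust circle fit with r=.127
    p=np.array([ray(cc,u+x0,v+y0,.012) for u,v in k[:,0]])
    o=np.median(p,0)
    from scipy.optimize import least_squares
    r=least_squares(lambda o:np.hypot(*(p-o).T)-.127,o,loss='cauchy',f_scale=.001)
    print('base',r.x,len(p),np.median(abs(r.fun)))
print('hub est top',ray(c,327,216,.056),'cruc',ray(c,346,162,.064))
A=cv2.resize(a[140:270,260:390],None,fx=4.5,fy=4.5,interpolation=cv2.INTER_CUBIC)
B=cv2.resize(b[160:270,250:390],None,fx=4.5,fy=4.5,interpolation=cv2.INTER_CUBIC)
cv2.imwrite('pics/a.png',A[:,:,::-1]);cv2.imwrite('pics/b.png',B[:,:,::-1])
E
```

```text
base [ 0.51963997 -0.08892696] 355 0.003571635055469813
base [ 0.60383971 -0.08330686] 379 0.03382398963093179
hub est top [ 0.52274624 -0.08838092] cruc [ 0.67960151 -0.14137841]
```

View pics/a.png

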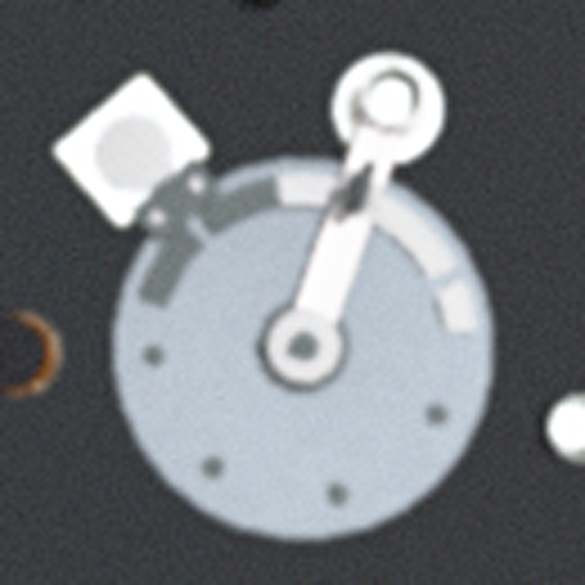

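View pics/b.png

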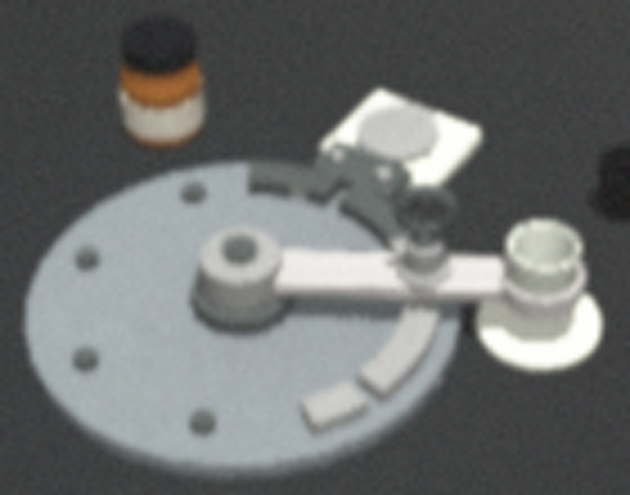

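The top view shows the hub at crop (302,348), crucible mouth (388,100), ring about (352,190). The dark plate's notch is near (197,233), by the jar-side white cell. The side view shows the ring standing upright at home.

```bash
python3 - <<'E'
from cell import robot
import cv2,numpy as np
from h import *
d=np.load('i.npz');c=robot.get_calibration("top");s=robot.get_calibration("side")
f=lambda u,v,z:ray(c,260+u/4.5,140+v/4.5,z)
g=lambda u,v,z:ray(s,250+u/4.5,160+v/4.5,z)
hub=f(302,348,.056);hs=g(239,247,.056);base=f(303,348,.012)
cr=f(388,100,.064);crs=g(543,250,.064);n=f(197,233,.022);ns=g(308,192,.022);pan=f(133,152,.02)
H=(hub+hs)/2
print('hub',hub,hs,base,'cr',cr,crs,'notch',n,ns,'pan',pan,'ring',f(355,180,.1),g(427,213,.088))
an=lambda p,h:(np.degrees(np.arctan2(*(p-h)[::-1])),np.hypot(*(p-h)))
for p,h in((cr,hub),(crs,hs),(n,hub),(ns,hs),(pan,hub)):print(an(p,h))
q=robot.sense()["tool_rot"]
from scipy.spatial.transform import Rotation as R
print(R.from_quat(np.r_[q[1:],q[0]]).as_matrix().round(3))
E
```

```text
hub [ 0.51889998 -0.08874847] [ 0.52497882 -0.0894528 ] [ 0.51972551 -0.09018054] cr [ 0.67896003 -0.14202723] [ 0.68627548 -0.1480294 ] notch [ 0.59506815 -0.01851853] [ 0.58442201 -0.01598049] pan [0.64909528 0.02531598] ring [ 0.62261904 -0.11959394] [ 0.62477235 -0.12588274]
(np.float64(-18.41091614748055), np.float64(0.16869453499546486))
(np.float64(-19.959028616548288), np.float64(0.1716036981029958))
(np.float64(42.67722501077742), np.float64(0.103604223961065))
(np.float64(51.02521345162402), np.float64(0.0945075361905477))
(np.float64(41.221687167246316), np.float64(0.17309394773025816))
[[-0.918  0.397 -0.001]
 [ 0.397  0.918 -0.002]
 [-0.    -0.002 -1.   ]]
```

{"fn": "send_rows", "kwargs": {
  "steps": [
    {"dx": 1.8, "dy": -3.6, "wz": 4.2, "hand": 0.5},
    {"dx": 1.8, "dy": -3.6},
    {"dx": 1.8, "dy": -3.6},
    {"dx": 1.8, "dy": -3.6},
    {"dx": 1.8, "dy": -3.6}
  ]
}}

```text
invalid input at $.steps[0]: expected keys dx, dy, dz, wx, wy, wz, hand
```

{"fn": "send_rows", "kwargs": {
  "steps": [
    {"dx": 1.8, "dy": -3.6},
    {"dx": 1.8, "dy": -3.6},
    {"dx": 1.8, "dy": -3.6},
    {"dx": 1.8, "dy": -3.6},
    {"dx": 1.8, "dy": -3.6}
  ]
}}

```text
invalid input at $.steps[0]: expected keys dx, dy, dz, wx, wy, wz, hand
```

{"fn": "send_rows", "kwargs": {
  "steps": [
    {"dx": 1.8, "dy": -3.6},
    {"dx": 1.8, "dy": -3.6},
    {"dx": 1.8, "dy": -3.6},
    {"dx": 1.8, "dy": -3.6},
    {"dx": 1.8, "dy": -3.6}
  ]
}}

```text
invalid input at $.steps[0]: expected keys dx, dy, dz, wx, wy, wz, hand
```

{"fn": "send_rows", "kwargs": {
  "steps": [
    {"dx": 1.8, "dy": -3.6, "dz": 0, "wx": 0, "wy": 0, "wz": 4.2, "hand": 0.6},
    {"dx": 1.8, "dy": -3.6, "dz": 0, "wx": 0, "wy": 0, "wz": 0, "hand": 0.6},
    {"dx": 1.8, "dy": -3.6, "dz": 0, "wx": 0, "wy": 0, "wz": 0, "hand": 0.6},
    {"dx": 1.8, "dy": -3.6, "dz": 0, "wx": 0, "wy": 0, "wz": 0, "hand": 0.6},
    {"dx": 1.8, "dy": -3.6, "dz": 0, "wx": 0, "wy": 0, "wz": 0, "hand": 0.6}
  ]
}}

```text
clock: 0.52
ee_pos: [0.3396, 0.4176, 0.2856]
tool_rot: [-0.004, 0.155, 0.988, -0.002]
force: [1.0, 0.4, -0.4]
finger_gap: 0.0616
```

{"fn": "send_rows", "kwargs": {
  "steps": [
    {"dx": 1.8, "dy": -3.6, "dz": 0, "wx": 0, "wy": 0, "wz": 0, "hand": 0.6},
    {"dx": 1.8, "dy": -3.6, "dz": 0, "wx": 0, "wy": 0, "wz": 0, "hand": 0.6},
    {"dx": 1.8, "dy": -3.6, "dz": 0, "wx": 0, "wy": 0, "wz": 0, "hand": 0.6},
    {"dx": 1.8, "dy": -3.6, "dz": 0, "wx": 0, "wy": 0, "wz": 0, "hand": 0.6},
    {"dx": 1.8, "dy": -3.6, "dz": 0, "wx": 0, "wy": 0, "wz": 0, "hand": 0.6}
  ]
}}

```text
clock: 0.93
ee_pos: [0.4299, 0.2294, 0.2838]
tool_rot: [-0.005, 0.154, 0.988, -0.003]
force: [-0.1, 0.6, -0.4]
finger_gap: 0.0525
```

{"fn": "send_rows", "kwargs": {
  "steps": [
    {"dx": 1.8, "dy": -3.6, "dz": 0, "wx": 0, "wy": 0, "wz": 0, "hand": 0.6},
    {"dx": 1.8, "dy": -3.6, "dz": 0, "wx": 0, "wy": 0, "wz": 0, "hand": 0.6},
    {"dx": 1.8, "dy": -3.6, "dz": 0, "wx": 0, "wy": 0, "wz": 0, "hand": 0.6},
    {"dx": 1.8, "dy": -3.6, "dz": 0, "wx": 0, "wy": 0, "wz": 0, "hand": 0.6},
    {"dx": 1.8, "dy": -3.6, "dz": 0, "wx": 0, "wy": 0, "wz": 0, "hand": 0.6}
  ]
}}

```text
clock: 1.35
ee_pos: [0.5197, 0.0416, 0.2831]
tool_rot: [-0.006, 0.154, 0.988, -0.002]
force: [0.6, 0.9, 0.4]
finger_gap: 0.0524
```

{"fn": "send_rows", "kwargs": {
  "steps": [
    {"dx": 2.0, "dy": -3.6, "dz": 0, "wx": 0, "wy": 0, "wz": 0, "hand": 0.6},
    {"dx": 2.0, "dy": -3.6, "dz": 0, "wx": 0, "wy": 0, "wz": 0, "hand": 0.6},
    {"dx": 2.0, "dy": -3.4, "dz": -1, "wx": 0, "wy": 0, "wz": 0, "hand": 0.6},
    {"dx": 2.0, "dy": -3.0, "dz": -1, "wx": 0, "wy": 0, "wz": 0, "hand": 0.6},
    {"dx": 1.6, "dy": -2.0, "dz": -1, "wx": 0, "wy": 0, "wz": 0, "hand": 0.6}
  ]
}}

```text
clock: 1.77
ee_pos: [0.6168, -0.1244, 0.2544]
tool_rot: [-0.003, 0.156, 0.988, -0.003]
force: [-0.0, -0.1, 1.3]
finger_gap: 0.0521
```

```bash
python3 - <<'E'
from cell import robot
import cv2,numpy as np
c=robot.get_calibration("wrist");w=robot.get_image("wrist")
s=robot.sense();print(s["ee_pos"],s["tool_rot"],s["qd"].round(3));print({k:c[k] for k in c})
np.savez('w1.npz',w=w,pose=c["pose"]);cv2.imwrite('pics/w1.png',w[:,:,::-1])
E
```

```text
[ 0.61739316 -0.12864293  0.25137447] [-0.0039279   0.15795378  0.98742582 -0.00504299] [-0.043 -0.068 -0.026  0.09   0.051  0.081 -0.12 ]
{'fx': 309.70691628693146, 'fy': 309.70691628693146, 'cx': 316.8523869992377, 'cy': 203.33015792497284, 'pose': array([[ 0.30856571,  0.91908296,  0.24509939,  0.54877976],
       [ 0.95118012, -0.2963505 , -0.08621349, -0.10137864],
       [-0.00660202,  0.25973619, -0.96565704,  0.34721199],
       [ 0.        ,  0.        ,  0.        ,  1.        ]])}
```

View pics/w1.png

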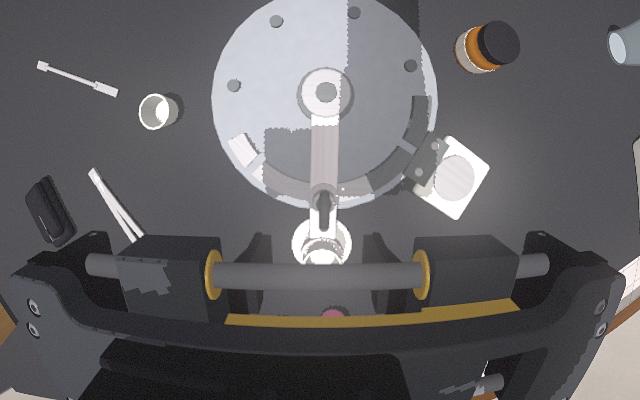

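Wrist view: hub at (325,92), ring top about (323,208) seen edge-on, dark plate notch around (408,150), crucible (322,250).

```bash
cat >> h.py <<'E'
F,CX,CY=309.707,316.852,203.33
def fray(P,u,v,z):
    a=np.array([u-CX,v-CY]);r=np.hypot(*a);t=r/F
    d=P[:3,:3]@np.r_[a/r*np.sin(t),np.cos(t)];o=P[:3,3];return (o+d*(z-o[2])/d[2])[:2]
E
python3 - <<'E'
import cv2,numpy as np
from h import *
d=np.load('w1.npz');P=d['pose'];w=d['w']
h=fray(P,325,92,.056);r=fray(P,323,208,.1);n=fray(P,408,150,.022);cr=fray(P,322,240,.055)
an=lambda p:(np.degrees(np.arctan2(*(p-h)[::-1])).round(2),np.hypot(*(p-h)).round(4))
print(h);[print(p,an(p)) for p in(r,n,cr,fray(P,323,197,.106),fray(P,453,178,.025))]
C=np.vstack([cv2.resize(w[60:260,250:450],(600,600),interpolation=cv2.INTER_CUBIC)])
cv2.imwrite('pics/w1c.png',C[:,:,::-1])
E
```

```text
[ 0.52361879 -0.08731772]
[ 0.61691033 -0.11983135] (np.float64(-19.21), np.float64(0.0988))
[ 0.60486442 -0.01858467] (np.float64(40.23), np.float64(0.1064))
[ 0.66117897 -0.13438104] (np.float64(-18.89), np.float64(0.1454))
[ 0.60651487 -0.11659701] (np.float64(-19.45), np.float64(0.0879))
[0.64950289 0.02477435] (np.float64(41.68), np.float64(0.1686))
```

View pics/w1c.png

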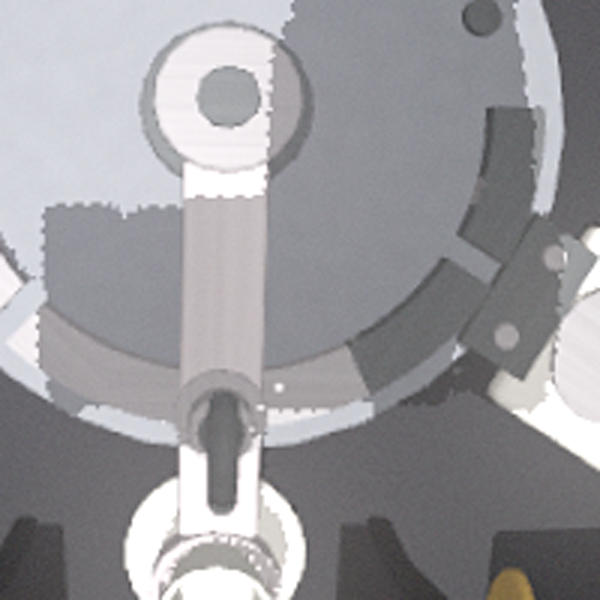

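```bash
python3 - <<'E'
import numpy as np
from h import *
P=np.load('w1.npz')['pose']
h=fray(P,326,92.7,.056)
an=lambda p:(np.degrees(np.arctan2(*(p-h)[::-1])).round(2),np.hypot(*(p-h)).round(4))
a,b=fray(P,324,191,.09),fray(P,324,230.5,.09);n1=fray(P,406.7,146,.022);n2=fray(P,412,150,.022);n3=fray(P,401,142,.022)
for p in(h,a,b,(a+b)/2,n1,n2,n3,fray(P,322.5,175,.042)):print(p,an(p))
E
```

```text
[ 0.52453091 -0.08664079] (np.float64(0.0), np.float64(0.0))
[ 0.60559174 -0.11519583] (np.float64(-19.41), np.float64(0.0859))
[ 0.63963743 -0.12600157] (np.float64(-18.88), np.float64(0.1217))
[ 0.62261459 -0.1205987 ] (np.float64(-19.1), np.float64(0.1038))
[ 0.60027297 -0.01884059] (np.float64(41.83), np.float64(0.1017))
[ 0.60612351 -0.01418994] (np.float64(41.6), np.float64(0.1091))
[ 0.59434865 -0.02384141] (np.float64(41.97), np.float64(0.0939))
[ 0.60010864 -0.11421794] (np.float64(-20.05), np.float64(0.0805))
```

{"fn": "send_rows", "kwargs": {
  "steps": [
    {"dx": 0.5, "dy": 0.6, "dz": -2.0, "wx": 0.4, "wy": -0.5, "wz": -1, "hand": 0.6},
    {"dx": 0, "dy": 0, "dz": -2.5, "wx": 0, "wy": 0, "wz": 0, "hand": 0.6},
    {"dx": 0, "dy": 0, "dz": -2.5, "wx": 0, "wy": 0, "wz": 0, "hand": 0.6},
    {"dx": 0, "dy": 0, "dz": -1.5, "wx": 0, "wy": 0, "wz": 0, "hand": 0.6},
    {"dx": 0, "dy": 0, "dz": 0, "wx": 0, "wy": 0, "wz": 0, "hand": 0.6}
  ]
}}

```text
clock: 2.23
ee_pos: [0.6217, -0.1273, 0.1599]
tool_rot: [-0.002, 0.171, 0.985, -0.003]
force: [-0.9, 0.2, -0.8]
finger_gap: 0.0522
```

{"fn": "send_rows", "kwargs": {
  "steps": [
    {"dx": 0.1, "dy": 0.6, "dz": -0.7, "wx": 0, "wy": 0, "wz": 0, "hand": 0.6},
    {"dx": 0, "dy": 0, "dz": -0.5, "wx": 0.2, "wy": -0.2, "wz": 0, "hand": 0.6},
    {"dx": 0, "dy": 0, "dz": 0, "wx": 0, "wy": 0, "wz": 0, "hand": 0.6}
  ]
}}

```text
clock: 2.48
ee_pos: [0.6224, -0.1199, 0.1471]
tool_rot: [-0.001, 0.171, 0.985, -0.0]
force: [-0.3, -0.5, 0.3]
finger_gap: 0.0522
```

```bash
python3 - <<'E'
from cell import robot
import cv2,numpy as np
c=robot.get_calibration("wrist");w=robot.get_image("wrist");s=robot.sense()
print(s["ee_pos"],s["tool_rot"],s["force"],s["clock"])
np.savez('w2.npz',w=w,pose=c["pose"])
cv2.imwrite('pics/w2.png',cv2.resize(w[40:340,160:480],None,fx=1.8,fy=1.8)[:,:,::-1])
E
```

```text
[ 0.62284505 -0.11934991  0.14767161] [-7.98913962e-04  1.70564567e-01  9.85346176e-01 -6.54501110e-05] [0.07668226 0.07982909 0.19330279] 2.5333
```

View pics/w2.png

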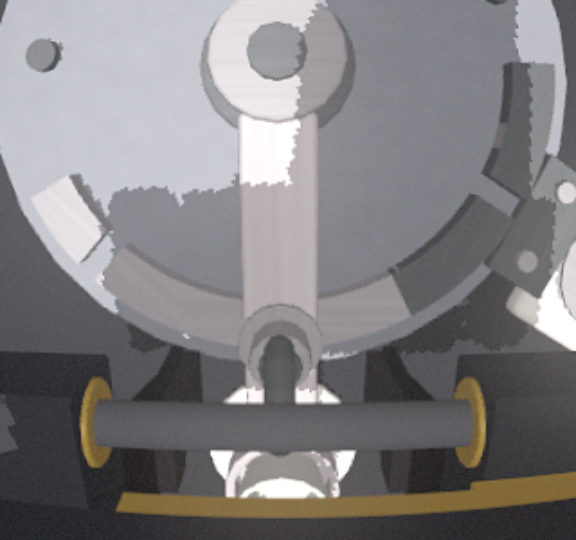

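The ring (crop 279) sits about 1 mm left of the jaws' midline (283), between the fingers. I'll close gradually and watch the side force.

{"fn": "send_rows", "kwargs": {
  "steps": [
    {"dx": 0, "dy": -0.1, "dz": 0, "wx": 0, "wy": 0, "wz": 0, "hand": 0.3},
    {"dx": 0, "dy": 0, "dz": 0, "wx": 0, "wy": 0, "wz": 0, "hand": 0.2},
    {"dx": 0, "dy": 0, "dz": 0, "wx": 0, "wy": 0, "wz": 0, "hand": 0.15},
    {"dx": 0, "dy": 0, "dz": 0, "wx": 0, "wy": 0, "wz": 0, "hand": 0.15},
    {"dx": 0, "dy": 0, "dz": 0, "wx": 0, "wy": 0, "wz": 0, "hand": 0.15}
  ]
}}

```text
clock: 2.95
ee_pos: [0.625, -0.1205, 0.1518]
tool_rot: [0.003, 0.17, 0.985, 0.0]
force: [0.4, -0.1, -0.1]
finger_gap: 0.0266
```

{"fn": "send_rows", "kwargs": {
  "steps": [
    {"dx": 0, "dy": 0, "dz": 0, "wx": 0, "wy": 0, "wz": 0, "hand": 0.14},
    {"dx": 0, "dy": 0, "dz": 0, "wx": 0, "wy": 0, "wz": 0, "hand": 0.13},
    {"dx": 0, "dy": 0, "dz": 0, "wx": 0, "wy": 0, "wz": 0, "hand": 0.13}
  ]
}}

```text
clock: 3.2
ee_pos: [0.6253, -0.1208, 0.1526]
tool_rot: [0.003, 0.17, 0.985, 0.001]
force: [0.4, 0.7, 0.1]
finger_gap: 0.0131
```

{"fn": "send_rows", "kwargs": {
  "steps": [
    {"dx": -0.2, "dy": 0, "dz": -0.5, "wx": 0, "wy": 0, "wz": 0, "hand": 0.13},
    {"dx": 0, "dy": 0, "dz": 0, "wx": 0, "wy": 0, "wz": 0, "hand": 0.115},
    {"dx": 0, "dy": 0, "dz": 0, "wx": 0, "wy": 0, "wz": 0, "hand": 0.11}
  ]
}}

```text
clock: 3.45
ee_pos: [0.623, -0.1209, 0.147]
tool_rot: [0.003, 0.17, 0.985, 0.0]
force: [0.8, 0.3, -0.3]
finger_gap: 0.0104
```

{"fn": "send_rows", "kwargs": {
  "steps": [
    {"dx": 0, "dy": 0, "dz": 0, "wx": 0, "wy": 0, "wz": 0, "hand": 0.105}
  ]
}}

```text
clock: 3.53
ee_pos: [0.6228, -0.1209, 0.1467]
tool_rot: [0.003, 0.17, 0.985, 0.0]
force: [0.1, -0.1, 0.8]
finger_gap: 0.0097
```

{"fn": "send_rows", "kwargs": {
  "steps": [
    {"dx": 0, "dy": 0, "dz": 0, "wx": 0, "wy": 0, "wz": 0, "hand": 0.095}
  ]
}}

```text
clock: 3.62
ee_pos: [0.6226, -0.1212, 0.1466]
tool_rot: [0.003, 0.171, 0.985, 0.0]
force: [0.5, -0.4, 1.0]
finger_gap: 0.009
```

{"fn": "send_rows", "kwargs": {
  "steps": [
    {"dx": 0, "dy": 0, "dz": 0, "wx": 0, "wy": 0, "wz": 0, "hand": 0.07},
    {"dx": 0, "dy": 0, "dz": 0, "wx": 0, "wy": 0, "wz": 0, "hand": 0.0}
  ]
}}

```text
clock: 3.78
ee_pos: [0.6227, -0.1212, 0.1467]
tool_rot: [0.003, 0.17, 0.985, 0.0]
force: [-0.5, -0.1, -0.3]
finger_gap: 0.0079
```

{"fn": "send_rows", "kwargs": {
  "steps": [
    {"dx": 0, "dy": 0, "dz": 0, "wx": 0, "wy": 0, "wz": 0, "hand": 0.0},
    {"dx": 0, "dy": 0, "dz": 0.2, "wx": 0, "wy": 0, "wz": 0, "hand": 0.0},
    {"dx": 0, "dy": 0, "dz": 0.2, "wx": 0, "wy": 0, "wz": 0, "hand": 0.0}
  ]
}}

```text
clock: 4.03
ee_pos: [0.6226, -0.1211, 0.1489]
tool_rot: [0.003, 0.17, 0.985, -0.0]
force: [3.6, -1.6, -7.9]
finger_gap: 0.0079
```

{"fn": "send_rows", "kwargs": {
  "steps": [
    {"dx": 0, "dy": 0, "dz": 0.3, "wx": 0, "wy": 0, "wz": 0, "hand": 0.0},
    {"dx": 0, "dy": 0, "dz": 0.3, "wx": 0, "wy": 0, "wz": 0, "hand": 0.0},
    {"dx": 0, "dy": 0, "dz": 0.3, "wx": 0, "wy": 0, "wz": 0, "hand": 0.0},
    {"dx": 0, "dy": 0, "dz": 0.2, "wx": 0, "wy": 0, "wz": 0, "hand": 0.0}
  ]
}}

```text
clock: 4.37
ee_pos: [0.6227, -0.121, 0.1576]
tool_rot: [0.002, 0.17, 0.985, -0.001]
force: [4.5, -1.2, -10.3]
finger_gap: 0.0079
```

{"fn": "send_rows", "kwargs": {
  "steps": [
    {"dx": 0.1, "dy": 0.35, "dz": 0.05, "wx": 0, "wy": 0, "wz": 2, "hand": 0.0},
    {"dx": 0.15, "dy": 0.53, "dz": 0, "wx": 0, "wy": 0, "wz": 3, "hand": 0.0},
    {"dx": 0.12, "dy": 0.54, "dz": 0, "wx": 0, "wy": 0, "wz": 3, "hand": 0.0}
  ]
}}

```text
clock: 4.62
ee_pos: [0.6256, -0.1103, 0.1576]
tool_rot: [0.003, 0.102, 0.995, -0.003]
force: [5.2, -0.3, -10.2]
finger_gap: 0.0079
```

{"fn": "send_rows", "kwargs": {
  "steps": [
    {"dx": 0.16, "dy": 0.72, "dz": 0.05, "wx": 0, "wy": 0, "wz": 3, "hand": 0.0},
    {"dx": 0.12, "dy": 0.73, "dz": 0, "wx": 0, "wy": 0, "wz": 3, "hand": 0.0},
    {"dx": 0.08, "dy": 0.73, "dz": 0, "wx": 0, "wy": 0, "wz": 3, "hand": 0.0},
    {"dx": 0.03, "dy": 0.73, "dz": 0, "wx": 0, "wy": 0, "wz": 3, "hand": 0.0}
  ]
}}

```text
clock: 4.95
ee_pos: [0.6284, -0.0844, 0.1566]
tool_rot: [0.002, -0.005, 1.0, -0.005]
force: [3.4, -2.4, -11.0]
finger_gap: 0.0082
```

{"fn": "send_rows", "kwargs": {
  "steps": [
    {"dx": -0.02, "dy": 0.73, "dz": 0.1, "wx": 0, "wy": 0, "wz": 3.5, "hand": 0.0},
    {"dx": -0.06, "dy": 0.72, "dz": 0.05, "wx": 0, "wy": 0, "wz": 3.5, "hand": 0.0},
    {"dx": -0.11, "dy": 0.72, "dz": 0, "wx": 0, "wy": 0, "wz": 3.5, "hand": 0.0},
    {"dx": -0.16, "dy": 0.71, "dz": 0, "wx": 0, "wy": 0, "wz": 3.5, "hand": 0.0}
  ]
}}

```text
clock: 5.28
ee_pos: [0.6246, -0.0583, 0.1569]
tool_rot: [0.003, -0.131, 0.991, -0.007]
force: [4.4, -1.2, -10.8]
finger_gap: 0.0083
```

{"fn": "send_rows", "kwargs": {
  "steps": [
    {"dx": -0.19, "dy": 0.7, "dz": 0.08, "wx": 0.3, "wy": 0.2, "wz": 3.8, "hand": 0.0},
    {"dx": -0.24, "dy": 0.68, "dz": 0.03, "wx": 0.3, "wy": 0.2, "wz": 3.8, "hand": 0.0},
    {"dx": -0.29, "dy": 0.66, "dz": 0, "wx": 0, "wy": 0, "wz": 3.8, "hand": 0.0}
  ]
}}

```text
clock: 5.53
ee_pos: [0.6172, -0.0388, 0.1571]
tool_rot: [0.0, -0.232, 0.973, -0.002]
force: [4.1, -0.3, -10.1]
finger_gap: 0.0076
```

{"fn": "send_rows", "kwargs": {
  "steps": [
    {"dx": -0.33, "dy": 0.64, "dz": 0.05, "wx": 0, "wy": 0, "wz": 3.8, "hand": 0.0},
    {"dx": -0.37, "dy": 0.61, "dz": 0, "wx": 0, "wy": 0, "wz": 3.0, "hand": 0.0},
    {"dx": 0, "dy": 0, "dz": 0, "wx": 0, "wy": 0, "wz": 0, "hand": 0.0}
  ]
}}

```text
clock: 5.78
ee_pos: [0.6089, -0.025, 0.1565]
tool_rot: [-0.001, -0.294, 0.956, -0.002]
force: [1.8, 2.3, -10.2]
finger_gap: 0.0074
```

```bash
python3 - <<'E'
from cell import robot
import cv2,numpy as np
from h import *
s0=robot.sense();c=robot.get_calibration("wrist");w=robot.get_image("wrist");t=robot.get_image("top")
p=s0["ee_pos"];print(p,s0["tool_rot"],s0["force"],np.degrees(np.arctan2(p[1]+.0867,p[0]-.5235)))
np.savez('w3.npz',w=w,pose=c["pose"],t=t)
A=cv2.resize(w[40:260,220:440],(480,480));B=cv2.resize(t[140:250,260:370],(320,320))
cv2.imwrite('pics/w3.png',np.hstack([A,np.vstack([B,np.zeros((160,320,3),np.uint8)])])[:,:,::-1])
E
```

```text
[ 0.60892604 -0.02503389  0.1564541 ] [-7.24898282e-04 -2.93563598e-01  9.55937851e-01 -1.64734011e-03] [  1.82546051   2.25505645 -10.15557116] 35.82421685711184
```

View pics/w3.png

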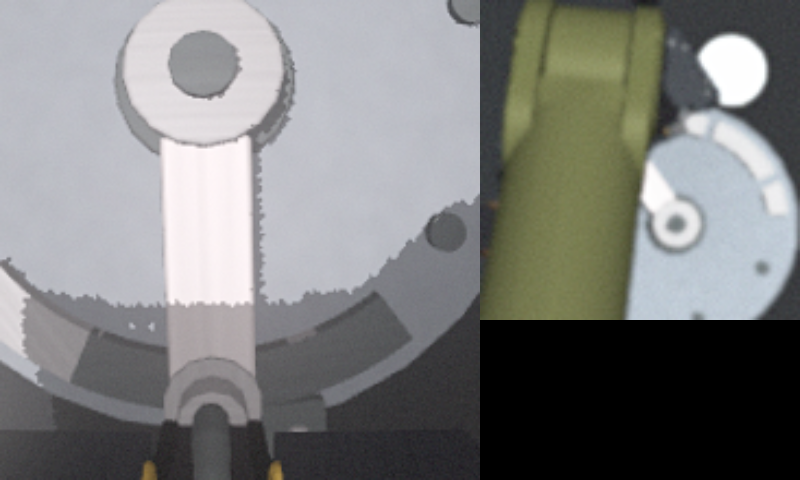

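{"fn": "send_rows", "kwargs": {
  "steps": [
    {"dx": -0.3, "dy": 0.4, "dz": 0, "wx": 0, "wy": 0, "wz": 2.5, "hand": 0.0},
    {"dx": 0, "dy": 0, "dz": -0.05, "wx": 0, "wy": 0, "wz": 0, "hand": 0.0},
    {"dx": 0, "dy": 0, "dz": -0.08, "wx": 0, "wy": 0, "wz": 0, "hand": 0.0}
  ]
}}

```text
clock: 6.13
ee_pos: [0.6071, -0.0226, 0.1552]
tool_rot: [-0.0, -0.31, 0.951, -0.002]
force: [3.0, -0.4, -5.1]
finger_gap: 0.0081
```

{"fn": "send_rows", "kwargs": {
  "steps": [
    {"dx": -0.08, "dy": 0.1, "dz": -0.02, "wx": 0, "wy": 0, "wz": 0.6, "hand": 0.0},
    {"dx": -0.08, "dy": 0.1, "dz": -0.02, "wx": 0, "wy": 0, "wz": 0.6, "hand": 0.0}
  ]
}}

```text
clock: 6.3
ee_pos: [0.6067, -0.0223, 0.1555]
tool_rot: [0.001, -0.319, 0.948, -0.003]
force: [3.9, 0.1, -9.1]
finger_gap: 0.0078
```

{"fn": "send_rows", "kwargs": {
  "steps": [
    {"dx": -0.15, "dy": 0.2, "dz": -0.06, "wx": 0, "wy": 0, "wz": 0.7, "hand": 0.0},
    {"dx": -0.13, "dy": 0.16, "dz": -0.06, "wx": 0, "wy": 0, "wz": 0.6, "hand": 0.0}
  ]
}}

```text
clock: 6.47
ee_pos: [0.6051, -0.0205, 0.1552]
tool_rot: [0.002, -0.329, 0.944, -0.005]
force: [4.4, -1.0, -7.3]
finger_gap: 0.0076
```

{"fn": "send_rows", "kwargs": {
  "steps": [
    {"dx": -0.13, "dy": 0.18, "dz": -0.08, "wx": 0.3, "wy": 0.3, "wz": 0.8, "hand": 0.0},
    {"dx": -0.11, "dy": 0.15, "dz": -0.08, "wx": 0, "wy": 0, "wz": 0.7, "hand": 0.0}
  ]
}}

```text
clock: 6.63
ee_pos: [0.6029, -0.0177, 0.1539]
tool_rot: [0.001, -0.342, 0.94, -0.002]
force: [3.7, -1.2, -9.9]
finger_gap: 0.0079
```

{"fn": "send_rows", "kwargs": {
  "steps": [
    {"dx": -0.02, "dy": 0.02, "dz": -0.12, "wx": 0, "wy": 0, "wz": 0.2, "hand": 0.0}
  ]
}}

```text
clock: 6.72
ee_pos: [0.6025, -0.0173, 0.1526]
tool_rot: [0.001, -0.345, 0.939, -0.001]
force: [4.8, -0.7, -9.7]
finger_gap: 0.0081
```

{"fn": "send_rows", "kwargs": {
  "steps": [
    {"dx": 0, "dy": 0, "dz": -0.15, "wx": 0, "wy": 0, "wz": 0.2, "hand": 0.0}
  ]
}}

```text
clock: 6.8
ee_pos: [0.6024, -0.0171, 0.151]
tool_rot: [0.001, -0.346, 0.938, -0.001]
force: [3.7, -0.5, -7.4]
finger_gap: 0.0077
```

{"fn": "send_rows", "kwargs": {
  "steps": [
    {"dx": 0, "dy": 0, "dz": -0.15, "wx": 0, "wy": 0, "wz": 0.2, "hand": 0.0}
  ]
}}

```text
clock: 6.88
ee_pos: [0.6023, -0.017, 0.1493]
tool_rot: [0.001, -0.348, 0.937, -0.001]
force: [4.3, -0.5, -8.2]
finger_gap: 0.008
```

{"fn": "send_rows", "kwargs": {
  "steps": [
    {"dx": 0, "dy": 0, "dz": -0.12, "wx": 0, "wy": 0, "wz": 0.1, "hand": 0.0}
  ]
}}

```text
clock: 6.97
ee_pos: [0.6022, -0.0169, 0.1479]
tool_rot: [0.001, -0.349, 0.937, -0.001]
force: [4.3, -0.5, -6.8]
finger_gap: 0.008
```

{"fn": "send_rows", "kwargs": {
  "steps": [
    {"dx": 0, "dy": 0, "dz": -0.1, "wx": 0, "wy": 0, "wz": 0, "hand": 0.0}
  ]
}}

```text
clock: 7.05
ee_pos: [0.6022, -0.0169, 0.1468]
tool_rot: [0.001, -0.349, 0.937, -0.001]
force: [3.8, -0.9, -7.6]
finger_gap: 0.008
```

{"fn": "send_rows", "kwargs": {
  "steps": [
    {"dx": 0, "dy": 0, "dz": -0.06, "wx": 0, "wy": 0, "wz": 0, "hand": 0.0}
  ]
}}

```text
clock: 7.13
ee_pos: [0.6022, -0.0169, 0.1467]
tool_rot: [0.001, -0.349, 0.937, -0.001]
force: [1.1, -0.4, -2.1]
finger_gap: 0.0081
```

{"fn": "send_rows", "kwargs": {
  "steps": [
    {"dx": 0, "dy": 0, "dz": 0, "wx": 0, "wy": 0, "wz": 0, "hand": 0.12},
    {"dx": 0, "dy": 0, "dz": 0, "wx": 0, "wy": 0, "wz": 0, "hand": 0.3},
    {"dx": 0, "dy": 0, "dz": 0, "wx": 0, "wy": 0, "wz": 0, "hand": 0.45},
    {"dx": 0, "dy": 0, "dz": 0, "wx": 0, "wy": 0, "wz": 0, "hand": 0.45},
    {"dx": 0, "dy": 0, "dz": 0, "wx": 0, "wy": 0, "wz": 0, "hand": 0.45}
  ]
}}

```text
clock: 7.55
ee_pos: [0.6021, -0.0166, 0.1502]
tool_rot: [0.001, -0.349, 0.937, -0.0]
force: [-0.3, -0.2, 0.3]
finger_gap: 0.0298
```

{"fn": "send_rows", "kwargs": {
  "steps": [
    {"dx": 0, "dy": 0, "dz": 1, "wx": 0, "wy": 0, "wz": 0, "hand": 0.45},
    {"dx": 0, "dy": 0, "dz": 2, "wx": 0, "wy": 0, "wz": 0, "hand": 0.45},
    {"dx": 0, "dy": 0, "dz": 3, "wx": 0, "wy": 0, "wz": 0, "hand": 0.45},
    {"dx": 0, "dy": 0, "dz": 3, "wx": 0, "wy": 0, "wz": 0, "hand": 0.45},
    {"dx": 0, "dy": 0, "dz": 3, "wx": 0, "wy": 0, "wz": 0, "hand": 0.45}
  ]
}}

```text
clock: 7.97
ee_pos: [0.5965, -0.0163, 0.2697]
tool_rot: [-0.007, -0.349, 0.937, 0.002]
force: [0.7, -0.5, 0.2]
finger_gap: 0.0388
```

{"fn": "send_rows", "kwargs": {
  "steps": [
    {"dx": -2, "dy": 0, "dz": 2, "wx": 0, "wy": 0, "wz": 0, "hand": 0.45},
    {"dx": -2, "dy": 0, "dz": 1, "wx": 0, "wy": 0, "wz": 0, "hand": 0.45},
    {"dx": 0, "dy": 0, "dz": 0, "wx": 0, "wy": 0, "wz": 0, "hand": 0.45},
    {"dx": 0, "dy": 0, "dz": 0, "wx": 0, "wy": 0, "wz": 0, "hand": 0.45}
  ]
}}

```text
clock: 8.3
ee_pos: [0.5585, -0.0169, 0.3138]
tool_rot: [0.002, -0.349, 0.937, -0.0]
force: [0.2, 0.8, 0.4]
finger_gap: 0.039
```

```bash
python3 - <<'E'
from cell import robot
import cv2,numpy as np
c=robot.get_calibration("wrist");w=robot.get_image("wrist");b=robot.get_image("side");s=robot.sense()
print(s["ee_pos"],s["force"],s["clock"])
np.savez('w4.npz',w=w,pose=c["pose"],b=b)
B=cv2.resize(b[150:300,220:420],(400,300),interpolation=cv2.INTER_CUBIC);A=cv2.resize(w[0:300,160:480],(400,375))
o=np.zeros((375,800,3),np.uint8);o[:,:400]=A;o[:300,400:]=B
cv2.imwrite('pics/w4.png',o[:,:,::-1])
E
```

```text
[ 0.55874446 -0.01701062  0.31281355] [ 0.00073896 -0.0297255   0.28559533] 8.4
```

View pics/w4.png

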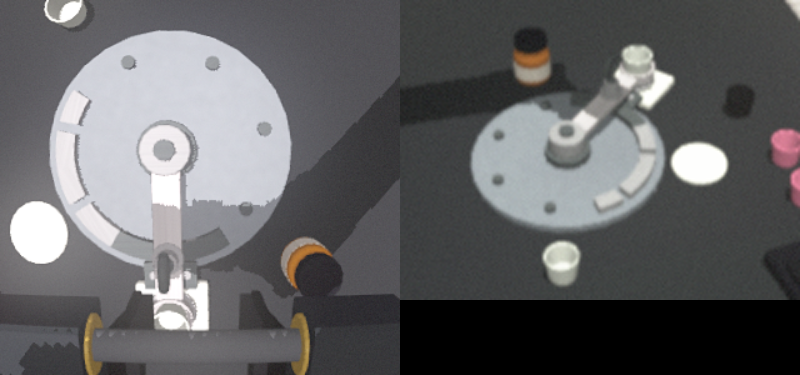

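The arm stands over the weighing cell with the bolts on both sides of it. The crucible is upright in its cup (side crop 637,58), the jar and spare are in place, and the gripper is clear.

```bash
python3 -c "
from cell import robot
print(robot.job_done(), robot.sense()['clock'])"
```

```text
the job is handed in; nothing more can be done
the job is handed in; nothing more can be done
```

The arm is locked at the weighing place with the pin fully home, and the job is handed in. I drew the ring about 11 mm clear of the filling notch and swung the arm about 61° anticlockwise. Near the next notch I let the pin ride lightly on the plate, felt it drop in, lowered it home, released the ring and backed off.

**Last checks**
- **Pin:** the gripper height at release (0.1467 m) was the same as when the pin was home at the start. The upward pull also fell away there, from about 8 N to 2 N.
- **Angle:** I stopped at about 41.6° in the world frame, against a notch measured at about 41.8° from the wrist picture.
- **Forces:** the wrist readings, taken at the end of each move call, stayed at or below about 11 N vertical and 6 N sideways. Force between pin and plate could not be read directly.
- **Scene:** the last pictures show the crucible upright in its cup over the weighing cell, the spare and the jar in place, and the gripper clear. The spatula, forceps, beaker and mouse were not fully in those crops, but nothing moved near them.
- **Clock:** about 8.4 s at the last reading before hand-in.

**What disagreed**
- My rough side-view reading put the notch at about 51°, while the top and wrist views gave 42°. Feeling for it confirmed 42°.
- The closed gripper read about 8 mm on the 9 mm ring bar, but it held without slipping.
- I did not nudge the arm afterwards to test the lock; I relied on the pin depth.

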